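# Select a gear on the powered banding wheel

### The arm

A 6-joint arm with a two-finger parallel gripper is mounted at the origin on the work surface. World frame = base frame: x ahead of the robot, y to its left, z up, the work surface at z = 0. Lengths are in m, angles in rad, forces in N, time in s.
With the tool pointing down it reaches from about 0.3 to 0.875 m from the base axis. Payload 4.2 kg.
Tool frame: the origin (TCP) lies on the mounting face of the last link; the fingertips stand 173 mm ahead of it and the grasp point (between the pads) lies 155 mm ahead of it; z points along the fingers, y is the direction in which the jaws open and shut (so a half turn about z gives the same grasp; the last joint's range is limited). The gripper opens to 85 mm and grips with 20 to 120 N. Pads are 22 mm wide; open, the fingers measure 114 mm over their backs; the gripper's body (76 mm by 85 mm) begins 54 mm behind the grasp point. The pads swing forward as they close: fully open they stand 13 mm farther back than shut.
Start: joints at [-1.261, 0.32, 1.565, -0, 1.257, -0.02], TCP at [0.186, -0.544, 0.405] pointing down, gripper open.
Joint ranges: [-3.11, 3.11], [-0.84, 2.01], [0.21, 2.61], [-1.34, 4.49], [0.05, 2.63], [-2.56, 2.56]. Speed limits (rad/s): [2.57, 2.57, 3.14, 3.14, 3.14, 3.14].

### API

Orientations are given as [roll, pitch, yaw] about the fixed x, y, z axes, in that order (R = Rz(yaw) Ry(pitch) Rx(roll)).
In Python, from rig import robot, cams gives the robot as it stands.
- The arm moves only by the tool arm_command, never from a script. Its argument "targets" is one flat list of numbers, 7 for each row, row after row: the turn, a rotation vector about the tool's x, y, z in rad, then the shift along the tool's x, y, z in mm, then the closure, from -1 (fully open) to 1 (shut). In form: [rx, ry, rz, tx, ty, tz, fingers, rx, ry, rz, tx, ty, tz, fingers, ...]. A call has 1 to 8 rows; each row shifts and turns the pose as measured when the row begins, along the tool's axes as they then stand; what a row does not reach is not made up. A row lasts 1/8 s, in which the tool goes at most 62.5 mm and 10.7 degrees, less where a joint would pass 70% of its speed; a pose out of reach is approached as far as the arm can. A call with a gripper value outside its range is refused whole. The fingers move at their own pace and stop on an object; "newtons" is the grip in N (left out, the last holds). Time passes only in rows, so rows that do not move let the fingers close. It gives the time, the measured TCP pose, the force and the opening at its end, in the units of the state.
- robot.state(): the state, without advancing time (a new reading comes with each control period).
- cams.get_image(name): name is "scene" or "top" or "wrist"; returns (picture, depth): 400x640x3 uint8, red, green, blue; 400x640 float32, m along the optical axis (not along the pixel's ray), 0 where there is no reading.
- cams.camera_params(name): a dict with "fx", "fy", "cx", "cy" (pixels), "position" and "orientation" of the camera in the world. Camera axes: x right, y up, looking along -z (the intrinsics and any distortion apply to the point x, -y, -z); pixel columns grow to the right and rows downward; lengths in m; the calibration is good to about 2 mm. A picture is of the moment at which its call begins: read the wrist's pose just before it. camera_params takes no time and is no camera call; for the wrist camera it gives the pose at the moment of the call.
- robot.hand_in(): hands the job in, once; it reports no verdict.
The state is a dict: "time": time; "joint_pos": joint angles; "joint_velocities": joint speeds; "effort": joint torques, N m; "tcp_pos": TCP position; "eef_rot": TCP orientation; "contact_force": force on the tool from outside, world axes, zero at the start; "ft_torque": the same for the moment, N m; "opening": opening from 0.0 (shut) to 1.0 (fully open).
Only numpy, scipy, OpenCV 4.12 (cv2) and the standard library are available. Lean on these libraries where they do the work, as an engineer would, in place of code of your own. Each camera call takes 0.05 s, during which the arm holds its last target.

### The job

The gear lever of the banding wheel stands in the centre Off notch. With closed fingertips or the outside of the fingers, gently push it out of there and through the H-gate, fully home into the gear slot marked by the raised cross badge, without running it into any other gear on the way. Do not grip the lever, leave everything else where it is, and leave the lever in gear with the hand clear.

Things in the scene. Friction and masses are not known exactly. Their poses are not given: they have to be found in the camera images.
- gearbox: Fixed machine: blue housing 250 mm (x) by 320 mm (y), top at 113 mm, with an aluminium gate plate 170 x 170 mm on it, plate top 125 mm above the table. Origin: on the table under the gate's centre; z up, x away from the robot, y to the left; yaw varies. On its -y side, 180 to 460 mm from the origin, is a wheel with a plaster mould, 186 mm high. No other part of it rises above the plate but the lever.
- gate_centre (a point): Centre of the gate, on the plate's top. Slots 14 mm wide (gearbox frame): a cross channel along y at x = 0, 33 mm to each side; two legs along x, at y = +26 and -26 mm, from x = -31 to +31 mm, whose four ends are the gears; and the Off notch. The channel's ends are flush with the outer walls of the legs. Opposite the Off notch the plate is solid.
- off_notch (a point): End of the Off notch, on the plate's top: a stub of the slot at y = 0 that runs from the channel 31 mm to gearbox -x (towards the robot). The lever starts in it.
- lever_pivot (a point): The point about which the lever tilts both ways, 25 mm above the table straight under the gate's centre. Dry friction holds the lever wherever it is left: some 2 N at the knob move it, and the slot walls stop it.
- lever_knob (a point): Centre of the lever's upright black knob, 32 mm diameter, 44 mm tall, on a 10 mm steel stem, 190 mm from the pivot (215 mm above the table upright, about 200 mm at full tilt). It moves twice as far as the stem at the plate. In the gearbox frame: fully back in Off (-47, 0) mm, channel x within 5 mm of 0, gears home about (+-47, +-51) mm. Nothing stands beside it above the plate.
- lever_fore (a joint): Fore-aft tilt of the lever (rad): 0 in the cross channel, positive leaning to gearbox +x, fully home in a gear at about +-0.25; in the Off notch at the start (-0.25 to -0.17).
- lever_side (a joint): Sideways tilt of the lever (rad): 0 upright, positive leaning to gearbox +y, about +-0.27 to 0.28 in line with the gear slots.
- badge_cross: The wanted badge: flat dark steel plus-shaped cross, 42 mm over its arms (10 mm wide), 4 mm thick, lying on the gate plate just beyond the end of one gear slot. Origin: centre of its underside. The four badges lie at (+-58, +-52) mm in the gearbox frame, in any order; with the lever fully home in a gear the knob leans over that gear's badge.
- badge_disc: Badge of another gear: plain round disc, 40 mm diameter, 4 mm thick.
- badge_bar: Badge of another gear: single straight bar along y, 42 by 10 mm, 4 mm thick.
- badge_frame: Badge of another gear: square frame, open in the middle, 38 mm, 4 mm thick.
- weight_round: Bystander: dark steel disc weight, 38 mm diameter, 26 mm high, on the left part of the housing top. Origin under its centre.
- weight_block: Bystander: steel block 48 x 32 x 26 mm, on the left part of the housing top. Origin under its centre.
- kiln_ring: Bystander: white ceramic ring, 44 mm diameter, 18 mm high, on the right part of the housing top. Origin under its centre.
- cup: Bystander: terracotta cup, 80 mm diameter, 85 mm high, on the table left of the machine. Origin under its centre.
- slip_bottle: Bystander: white plastic bottle, 60 mm diameter, 150 mm high, on the table left of the machine. Origin under its centre.
- brush: Bystander: brush lying on the table left of the machine. Origin: on the table under its middle.

How it is judged:
By the outcome, as a careful person would: the job done as asked, in the order asked, and still so for the second after the job is handed in, with the robot touching nothing.
It also fails if it takes over 48 s, if anything falls off the work surface, if the arm or the gripper's body presses on something with over 40 N, if the wrist force passes 120 N, or if a joint passes its speed limit or range.

## Working session

There is one attempt and no reset: what is moved stays moved. The work goes in short steps, Python scripts to look and compute and a tool call to move; the robot and the scene stay as the last step left them, time stands still between calls to the robot, and variables do not carry over. Pictures are saved under pics/ and viewed, and the job is handed in when it is done.

Besides the shell and the picture viewer there is one more tool, called after "Call:" by a JSON object that holds its "op" and its "data". arm_command: Moves the arm, as the interface text tells. Its arguments: {"type":"object","properties":{"targets":{"type":"array"},"newtons":{"type":"number"}},"required":["targets"]}

```bash
ls; mkdir -p pics
python3 - <<'E'
from rig import robot,cams
import cv2,numpy as np
s=robot.state();print(s)
for n in("scene","top"):
    im,d=cams.get_image(n);cv2.imwrite(f"pics/{n}0.png",im[:,:,::-1]);np.save(f"pics/{n}0.npy",d)
    print(n,cams.camera_params(n))
E
```

```text
pics
{'time': 0.0, 'joint_pos': array([-1.26101996e+00,  3.20277328e-01,  1.56568057e+00, -1.73288682e-06,
        1.25742301e+00, -1.99839435e-02]), 'joint_velocities': array([ 7.75386888e-04,  1.95072977e-03,  4.78410202e-04, -6.24611418e-04,
        8.74202383e-05,  2.58906985e-03]), 'effort': array([-2.04785851e-03, -4.15531397e+01, -2.34163642e+01, -2.03946556e-06,
        8.36580206e-03,  2.40667407e-05]), 'tcp_pos': array([ 0.18614936, -0.54384643,  0.40388977]), 'eef_rot': array([-3.13980473e+00, -3.40866407e-05,  3.29760818e-01]), 'contact_force': array([ 0.84788702,  0.11457922, -0.29752048]), 'ft_torque': array([ 0.02467804, -0.02436587, -0.00544033]), 'opening': 1.0035716370700971}
scene {'fx': 434.0665303567242, 'fy': 434.0665303567242, 'cx': 325.2477552233423, 'cy': 200.4689960620971, 'position': array([ 0.86750461, -0.13799764,  0.79711589]), 'orientation': array([ 0.67021099, -0.01270404,  0.89760672])}
top {'fx': 363.9633181631883, 'fy': 363.9633181631883, 'cx': 322.2814848830871, 'cy': 200.2044636022519, 'position': array([0.42724014, 0.19294789, 0.93250762]), 'orientation': array([ 0.07338754,  0.0027585 , -1.57354643])}
```

View pics/scene0.png

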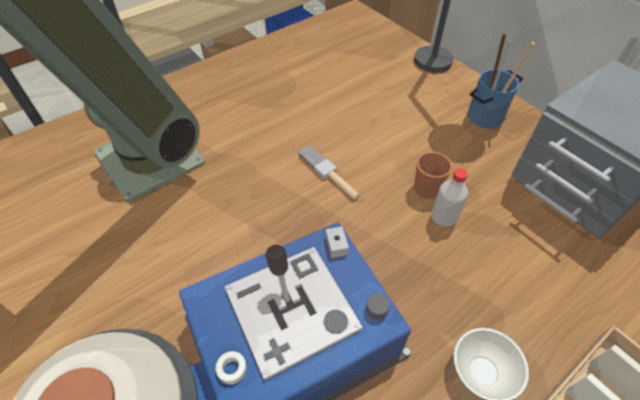

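View pics/top0.png

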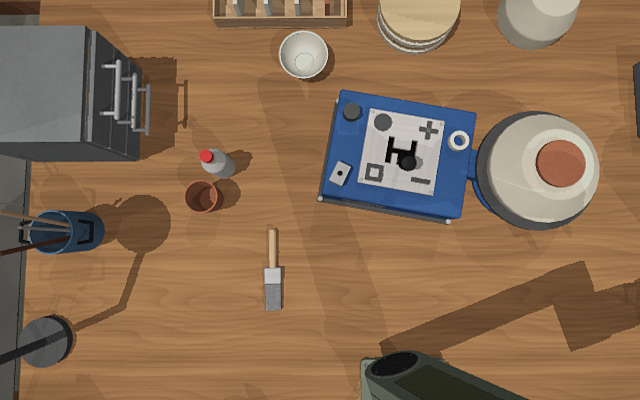

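The cross badge is at about (428,130) in top, which is gear (+x, −y). The knob is at about (408,163). I'll enlarge the gate next.

Run:
```python
import cv2
im=cv2.imread("pics/top0.png")[80:230,310:490]
cv2.imwrite("pics/topc.png",cv2.resize(im,None,fx=4,fy=4,interpolation=cv2.INTER_CUBIC))
```

```text
(no output)
```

View pics/topc.png

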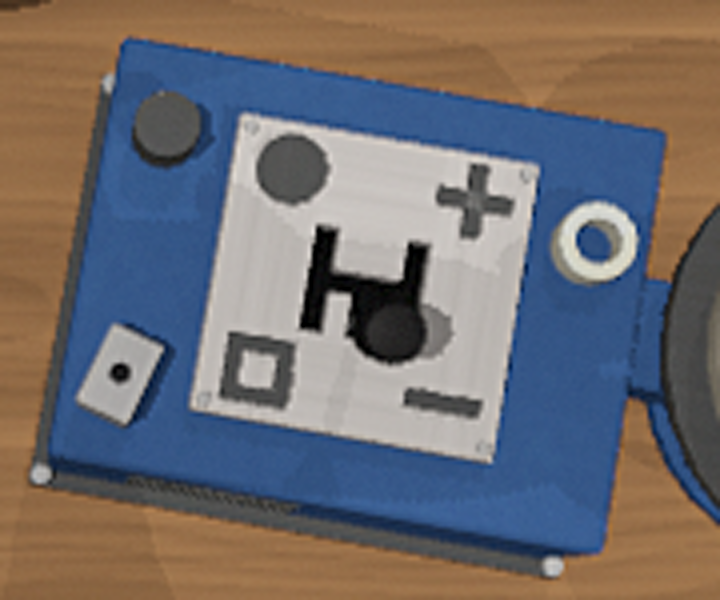

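```bash
cat > h.py <<'E'
import numpy as np,cv2
from scipy.spatial.transform import Rotation as R
def ray(p,u,v):
    d=np.array([(u-p['cx'])/p['fx'],-(v-p['cy'])/p['fy'],-1.])
    return R.from_euler('xyz',p['orientation']).apply(d)
def onz(p,u,v,z):
    d=ray(p,u,v);o=np.array(p['position']);return o+d*(z-o[2])/d[2]
def proj(p,X):
    c=R.from_euler('xyz',p['orientation']).inv().apply(np.array(X)-p['position'])
    return p['cx']+p['fx']*c[0]/-c[2], p['cy']-p['fy']*c[1]/-c[2]
E
python3 - <<'E'
from h import *
from rig import cams
p=cams.camera_params("top");d=np.load("pics/top0.npy")
px=[(240,113),(540,162),(493,462),(191,410),(292,169),(475,202),(443,403),(259,369)]
gb=np.array([(85,85),(85,-85),(-85,-85),(-85,85),(58,52),(58,-52),(-58,-52),(-58,52)])/1e3
W=np.array([onz(p,310+(u+.5)/4-.5,80+(v+.5)/4-.5,.125 if i<4 else .129)[:2] for i,(u,v) in enumerate(px)])
gm=gb.mean(0);wm=W.mean(0);H=(gb-gm).T@(W-wm);yaw=np.arctan2(H[0,1]-H[1,0],H[0,0]+H[1,1])
c,s=np.cos(yaw),np.sin(yaw);Rm=np.array([[c,-s],[s,c]])
o=wm-Rm@gm;print("yaw",yaw,"o",o);print((W-o)@Rm*1e3)
k=onz(p,310+390/4,80+328/4,.222);print("knob w",k,"gb",Rm.T@(k[:2]-o)*1e3)
print("depth plate", d[120,400], d[163,408])
# scene check
ps=cams.camera_params("scene")
for g in gb: print(proj(ps,[*(o+Rm@g),.125]))
E
```

```text
yaw -0.17604494713158336 o [0.59651717 0.01775796]
[[ 85.87905203  85.75842104]
 [ 87.03130399 -85.71188097]
 [-85.70372479 -85.18056809]
 [-85.89676388  85.07828855]
 [ 57.75726115  52.01544022]
 [ 56.75130269 -52.08439185]
 [-58.51939144 -51.77932215]
 [-57.29903974  51.90401324]]
knob w [0.55450315 0.02656076 0.222     ] gb [-42.90635056   1.30852793]
depth plate 0.82372206 0.70602494
(np.float64(362.26086065759904), np.float64(326.4650748621024))
(np.float64(264.8714681950377), np.float64(378.46145162523953))
(np.float64(224.72820961482049), np.float64(287.04804297104437))
(np.float64(313.4106921786272), np.float64(247.10579592275562))
(np.float64(336.1489939678547), np.float64(321.5752983859703))
(np.float64(277.526570874672), np.float64(351.983617324878))
(np.float64(248.88199545581602), np.float64(291.4864505153571))
(np.float64(303.8830341694621), np.float64(266.0794311167111))
```

Run:
```python
import cv2
im=cv2.imread("pics/scene0.png")[220:390,170:410]
cv2.imwrite("pics/scc.png",cv2.resize(im,None,fx=3.3,fy=3.3,interpolation=cv2.INTER_CUBIC))
```

```text
(no output)
```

View pics/scc.png

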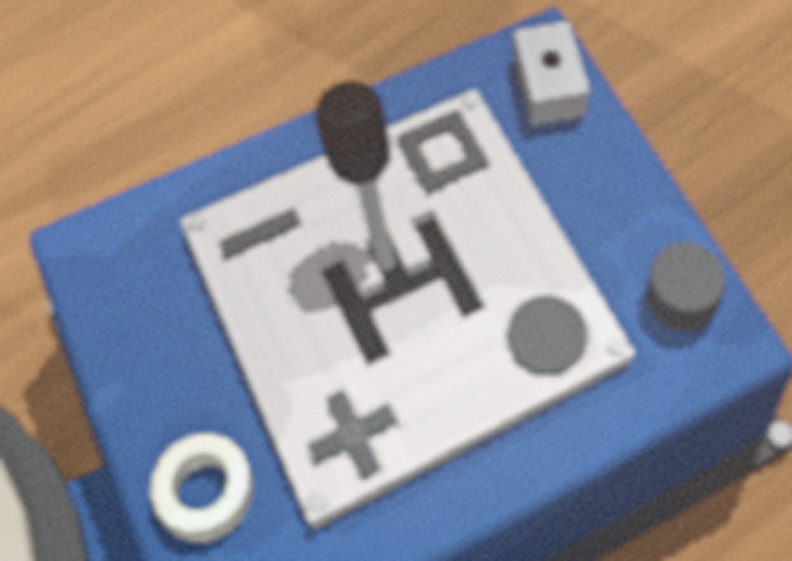

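Call:
{"op": "arm_command", "data": {"targets": [0, 0, 0.169, 0, 0, -10, 1, 0, 0, 0.169, 0, 0, -10, 1, 0, 0, 0.169, 0, 0, -10, 1, 0, 0, 0, 16, -50, 0, 1, 0, 0, 0, 16, -50, 0, 1, 0, 0, 0, 16, -50, 0, 1, 0, 0, 0, 16, -50, 0, 1, 0, 0, 0, 16, -50, 0, 1], "newtons": 20}}

```text
time: 1.1
tcp_pos: [0.315, -0.3103, 0.4315]
eef_rot: [-3.134, 0.004, -0.202]
contact_force: [1.5, -0.6, 0.5]
opening: 0.002
```

Call:
{"op": "arm_command", "data": {"targets": [0, 0, 0, 15, -46, 0, 1, 0, 0, 0, 15, -46, 0, 1, 0, 0, 0, 15, -46, 0, 1, 0, 0, 0, 15, -46, 0, 1, 0, 0, 0, 15, -46, 0, 1, 0, 0, 0, 10, -40, 0, 1, 0, 0, 0, 5, -15, 0, 1, 0, 0, 0, 0, 0, 0, 1]}}

```text
time: 2.1
tcp_pos: [0.4636, -0.0373, 0.4314]
eef_rot: [-3.134, 0.007, -0.197]
contact_force: [-0.9, -1.1, 0.4]
opening: -0.002
```

```bash
cat >> h.py <<'E'
O=np.array([.5965,.0178]);YAW=-.176
c_,s_=np.cos(YAW),np.sin(YAW);RM=np.array([[c_,-s_],[s_,c_]])
def show():
    from rig import robot
    s=robot.state();t=s['tcp_pos'];Rt=R.from_euler('xyz',s['eef_rot']);tip=t+Rt.apply([0,0,.173])
    print("t",s['time'],"tip gb mm",RM.T@(tip[:2]-O)*1e3,"z",tip[2]*1e3,"rot",s['eef_rot'],"F gb",RM.T@s['contact_force'][:2],s['contact_force'][2],"open",s['opening'])
    # correction rotvec in tool frame to straight down at YAW
    want=R.from_euler('xyz',[np.pi,0,YAW]);print("fix rotvec",(Rt.inv()*want).as_rotvec())
def pic(n,name,box=None,f=1):
    from rig import cams
    im,d=cams.get_image(n);im=im[:,:,::-1]
    if box: im=im[box[1]:box[3],box[0]:box[2]]
    cv2.imwrite("pics/"+name,cv2.resize(im,None,fx=f,fy=f,interpolation=cv2.INTER_CUBIC))
E
python3 - <<'E'
from h import *
show();pic("scene","s1.png");
E
```

```text
t 2.1 tip gb mm [-122.46616387  -76.24769978] z 258.4328746799452 rot [-3.13427456  0.00742179 -0.19675781] F gb [-0.72666855 -1.23763815] 0.37546003918838805 open -0.0023417151886985753
fix rotvec [-0.00739483  0.00734554 -0.02078477]
```

View pics/s1.png

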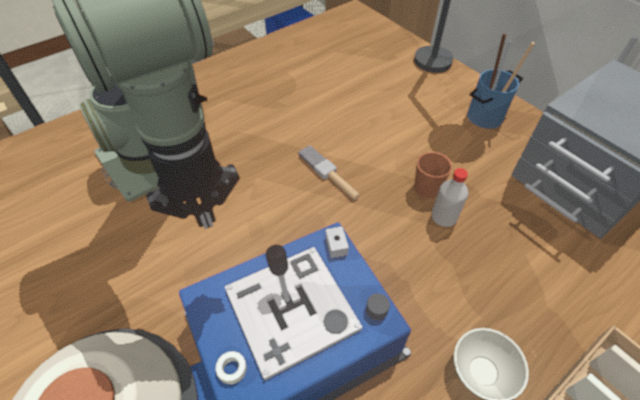

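Call:
{"op": "arm_command", "data": {"targets": [-0.007, 0.007, -0.021, 8, -38, 0, 1, 0, 0, 0, 8, -38, 0, 1, 0, 0, 0, 0, 0, 22, 1, 0, 0, 0, 0, 0, 22, 1, 0, 0, 0, 0, 0, 22, 1, 0, 0, 0, 0, 0, 0, 1]}}

```text
time: 2.9
tcp_pos: [0.4921, 0.0268, 0.3644]
eef_rot: [3.137, -0.0, -0.188]
contact_force: [-1.2, -0.3, -0.2]
opening: -0.0
```

Run:
```python
from h import *
show();pic("scene","s2.png",(170,140,410,340),3.3)
```

```text
t 2.9 tip gb mm [-104.32998853  -10.15181976] z 191.41700961567386 rot [ 3.13735386e+00 -1.45965634e-04 -1.88002283e-01] F gb [-1.10057949 -0.48145428] -0.22539859729284034 open -0.00030898037856179453
fix rotvec [ 0.00423962 -0.00012053 -0.01200257]
```

View pics/s2.png

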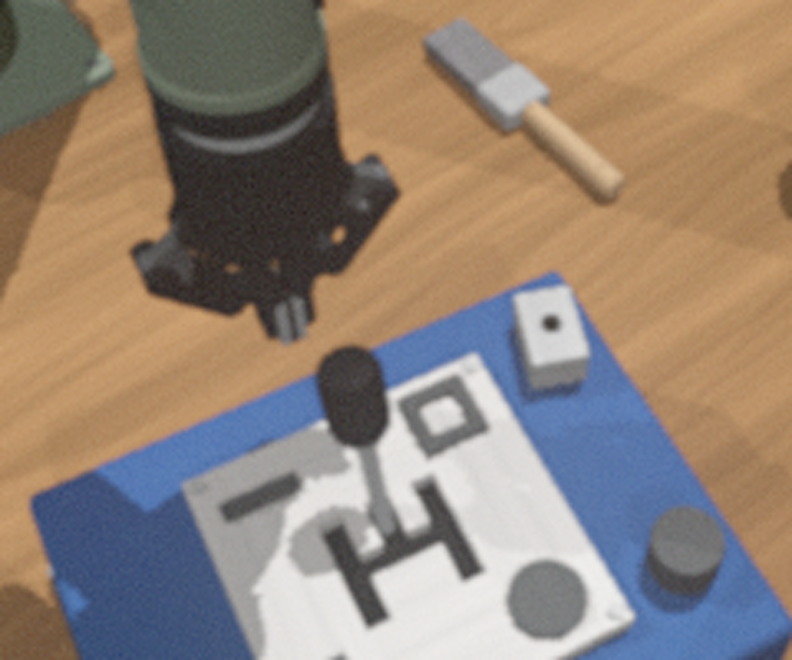

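Call:
{"op": "arm_command", "data": {"targets": [0.004, 0, -0.012, 12, -10, 0, 1, 0, 0, 0, 10, 0, 0, 1, 0, 0, 0, 8, 0, 0, 1, 0, 0, 0, 6, 0, 0, 1, 0, 0, 0, 6, 0, 0, 1, 0, 0, 0, 6, 0, 0, 1]}}

```text
time: 3.7
tcp_pos: [0.5451, 0.0274, 0.369]
eef_rot: [-3.14, -0.006, -0.176]
contact_force: [-1.9, 0.0, 1.0]
opening: 0.0
```

Run:
```python
from h import *
show();pic("scene","s3.png",(170,140,410,340),3.3)
```

```text
t 3.7 tip gb mm [-51.18142638   0.63059872] z 195.97965099500414 rot [-3.14034493 -0.00608194 -0.17631304] F gb [-1.86103609 -0.32334051] 0.9510869852913023 open 0.0002450209127165221
fix rotvec [-0.00124676 -0.00608213 -0.00030925]
```

View pics/s3.png

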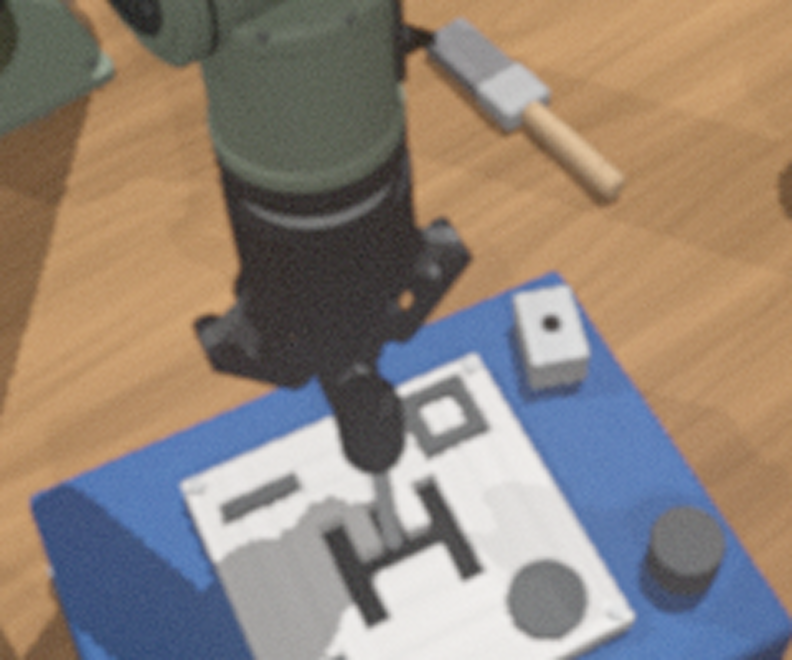

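Call:
{"op": "arm_command", "data": {"targets": [0, -0.006, 0, 6, 0, 1, 1, 0, 0, 0, 5, 0, 0, 1, 0, 0, 0, 5, 0, 0, 1, 0, 0, 0, 5, 0, 0, 1]}}

```text
time: 4.25
tcp_pos: [0.568, 0.0233, 0.3708]
eef_rot: [-3.14, -0.005, -0.176]
contact_force: [-2.4, -0.6, 4.7]
opening: 0.003
```

Run:
```python
from h import *
show();pic("top","t4.png",(310,80,490,230),4)
```

```text
t 4.25 tip gb mm [-28.05976593   0.71378892] z 197.82886469980357 rot [-3.13977898 -0.0053967  -0.17612448] F gb [-2.23491284 -0.97366126] 4.6527046129411795 open 0.0029358267598999844
fix rotvec [-0.00181333 -0.00539682 -0.00011958]
```

View pics/t4.png

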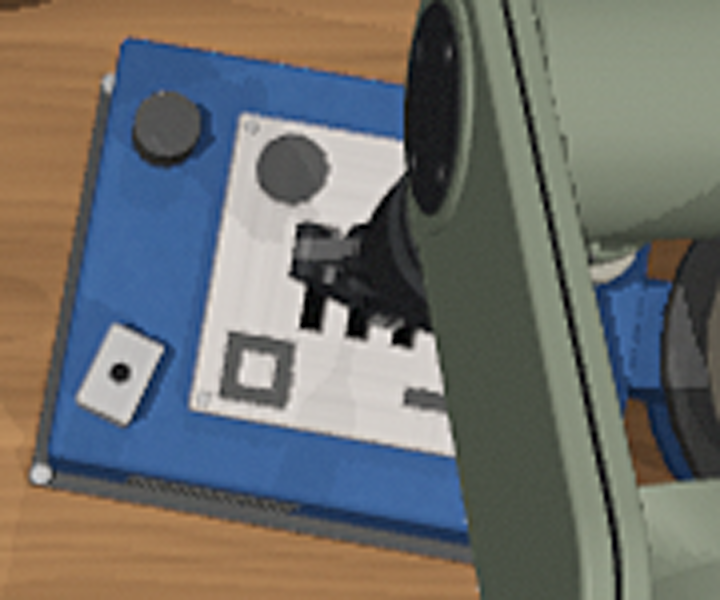

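Run:
```python
from h import *
show();pic("scene","s5.png",(220,190,380,320),5)
from rig import cams
p=cams.camera_params("scene")
# predicted knob centre for fore/side & crop px; stem at plate
for x in(-10,-5,0,5):
    z=.025+np.sqrt(.19**2-(x/1e3)**2); w=[*(O+RM@[x/1e3,0]),z]; u,v=proj(p,w)
    st=[*(O+RM@[x/1e3*.1/.19,0]),.125];a,b=proj(p,st)
    print(x,(u-220)*5,(v-190)*5,"stem",(a-220)*5,(b-190)*5)
```

```text
t 4.3 tip gb mm [-27.41298711   0.71105958] z 197.68721770209117 rot [-3.13976856 -0.0060064  -0.17621454] F gb [ 0.18770092 -0.87683066] 1.195625768033142 open 0.0002770143490465667
fix rotvec [-0.00182344 -0.00600659 -0.00020906]
-10 329.1516387461621 425.25435359771535 stem 351.04129839410206 567.8556429961071
-5 336.2503525423912 438.040489780214 stem 354.4798624068966 574.372876149298
0 343.43532425112954 451.15026756521644 stem 357.93206454326935 580.9159581250793
5 350.7041868780641 464.5813255281814 stem 361.39798610227587 587.485043012453
```

View pics/s5.png

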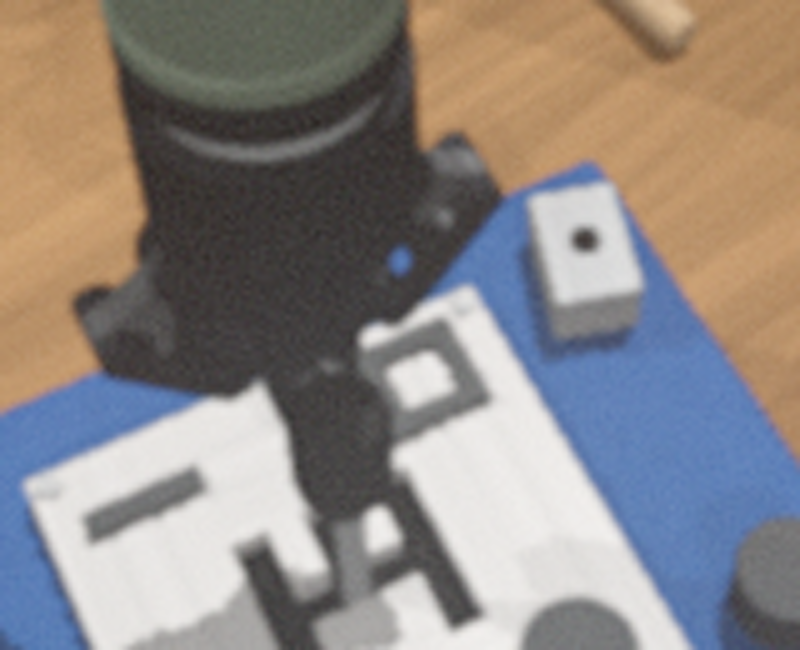

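Call:
{"op": "arm_command", "data": {"targets": [0, 0, 0, -20, 0, 0, 1, 0, 0, 0, -25, 0, 0, 1, 0, 0, 0, 0, -30, -30, 1, 0, 0, 0, 0, -40, -30, 1, 0, 0, -0.175, 0, 0, 0, 1, 0, 0, -0.175, 0, 0, 0, 1, 0, 0, -0.175, 0, 0, 0, 1, 0, 0, -0.175, 0, 0, 0, 1]}}

```text
time: 5.35
tcp_pos: [0.5356, 0.1027, 0.425]
eef_rot: [-3.141, -0.0, 0.546]
contact_force: [0.9, -0.0, -0.0]
opening: 0.0
```

Call:
{"op": "arm_command", "data": {"targets": [0, 0, -0.175, 0, 0, 0, 1, 0, 0, -0.175, 0, 0, 0, 1, 0, 0, -0.175, 0, 0, 0, 1, 0, 0, -0.175, 0, 0, 0, 1, 0, 0, -0.17, 0, 0, 0, 1, 0, 0, 0, 0, 0, 0, 1]}}

```text
time: 6.1
tcp_pos: [0.5364, 0.103, 0.42]
eef_rot: [-3.138, -0.0, 1.444]
contact_force: [0.2, 1.0, -0.3]
opening: -0.003
```

```bash
sed -i 's/want=R.from_euler(.xyz.,\[np.pi,0,YAW\])/want=R.from_euler("xyz",[np.pi,0,YAW+OFF])/; s/^def show():/def show(OFF=0):/' h.py
python3 - <<'E'
from h import *
show(np.pi/2);pic("scene","s6.png",(170,140,410,340),3.3)
E
```

```text
t 6.1 tip gb mm [-74.77946303  73.37274449] z 247.02065290555885 rot [-3.13757110e+00 -2.99949244e-04  1.44435416e+00] F gb [-0.01580535  1.0077984 ] -0.34451812748284255 open -0.0025432519492691935
fix rotvec [-0.00402816 -0.00020024  0.04955837]
```

View pics/s6.png

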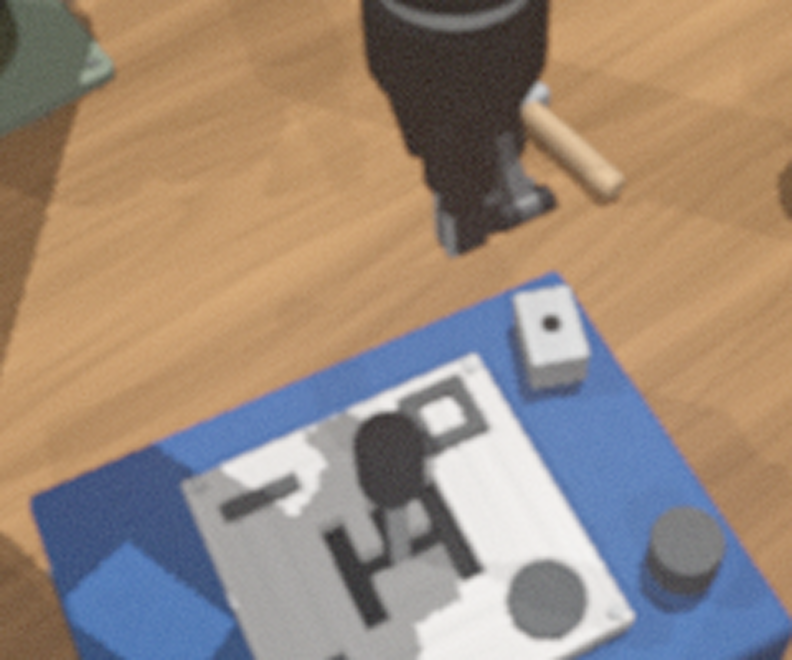

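Call:
{"op": "arm_command", "data": {"targets": [-0.004, 0, 0.05, 0, 40, 0, 1, 0, 0, 0, 0, 37, 0, 1, 0, 0, 0, 0, 0, 25, 1, 0, 0, 0, 0, 0, 25, 1, 0, 0, 0, 0, 0, 0, 1]}}

```text
time: 6.78
tcp_pos: [0.6152, 0.091, 0.3672]
eef_rot: [3.141, -0.001, 1.379]
contact_force: [0.0, 0.4, 0.8]
opening: 0.003
```

Run:
```python
from h import *
show(np.pi/2)
```

```text
t 6.775 tip gb mm [ 5.61497135 75.48078489] z 194.22869927515575 rot [ 3.14137951e+00 -5.56649742e-04  1.37870267e+00] F gb [-0.02750264  0.39028981] 0.8391865188677977 open 0.0031161422972013704
fix rotvec [ 0.00021762 -0.00055492 -0.01609372]
```

Call:
{"op": "arm_command", "data": {"targets": [0, 0, -0.016, -15, -6, -6, 1, 0, 0, 0, -15, 0, 0, 1, 0, 0, 0, -8, 0, 0, 1, 0, 0, 0, -6, 0, 0, 1, 0, 0, 0, -6, 0, 0, 1, 0, 0, 0, -6, 0, 0, 1, 0, 0, 0, -6, 0, 0, 1]}}

```text
time: 7.65
tcp_pos: [0.5973, 0.0275, 0.3782]
eef_rot: [3.134, -0.004, 1.393]
contact_force: [0.3, 1.1, 1.1]
opening: 0.003
```

Run:
```python
from h import *
show(np.pi/2);pic("scene","s7.png",(220,190,380,320),5)
```

```text
t 7.65 tip gb mm [ 0.3918749  10.48019748] z 205.25140738301664 rot [ 3.13382416 -0.00434641  1.39308557] F gb [0.05921629 1.14091776] 1.139714395254672 open 0.002899096650688315
fix rotvec [ 0.0077722  -0.00433975 -0.00172763]
```

View pics/s7.png

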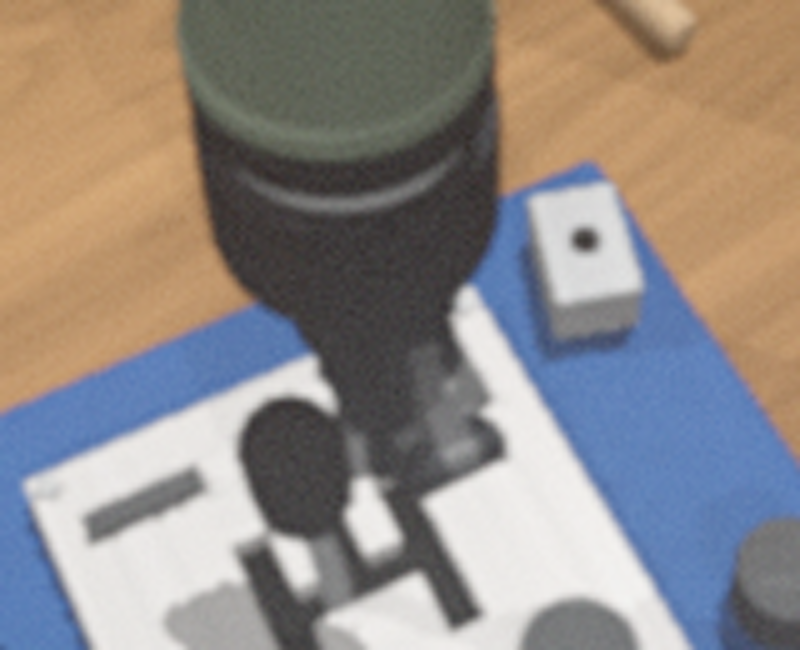

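Call:
{"op": "arm_command", "data": {"targets": [0.008, -0.004, 0, -5, 0, 2, 1, 0, 0, 0, -5, 0, 2, 1, 0, 0, 0, -5, 0, 2, 1, 0, 0, 0, -5, 0, 1, 1, 0, 0, 0, -5, 0, 1, 1]}}

```text
time: 8.32
tcp_pos: [0.5927, 0.001, 0.3698]
eef_rot: [-3.141, 0.001, 1.393]
contact_force: [0.6, 0.2, 1.5]
opening: 0.001
```

```bash
cat > k.py <<'E'
from h import *
from rig import cams
show(np.pi/2);p=cams.camera_params("scene")
for x,y in((-5,-51),(0,-40),(0,-45),(0,-50),(0,-55),(5,-51),(47,-51)):
    z=.025+np.sqrt(.19**2-(x/1e3)**2-(y/1e3)**2); w=[*(O+RM@[x/1e3,y/1e3]),z]; u,v=proj(p,w)
    print((x,y),(u-220)*5,(v-190)*5)
E
cat > k2.py <<'E'
from k import *
import sys
pic("scene",sys.argv[1],(220,190,380,320),5)
E
python3 k2.py s8.png
```

```text
t 8.325 tip gb mm [ -0.85534517 -17.29125343] z 196.76415671560449 rot [-3.14130857e+00  6.68849362e-04  1.39346762e+00] F gb [0.55400452 0.25867972] 1.4822202119054966 open 0.0014943976595759426
fix rotvec [-0.00028453  0.00066866 -0.0013288 ]
(-5, -51) 181.0326170164916 522.2184009448633
(0, -40) 221.273487171579 515.5273619294192
(0, -45) 205.98003307856573 524.6439643759866
(0, -50) 190.70953827806989 533.9969492638573
(0, -55) 175.47132944952565 543.5865551837901
(5, -51) 194.3930433018619 549.8985714062229
(47, -51) 254.92103818002903 679.9880500756503
```

View pics/s8.png

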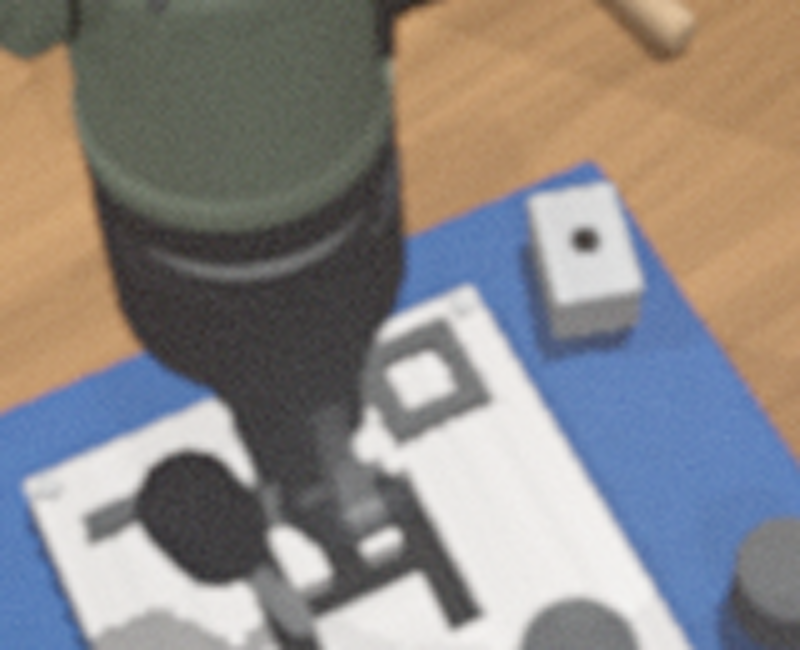

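Call:
{"op": "arm_command", "data": {"targets": [0, 0, 0, -3, 1, 0, 1, 0, 0, 0, -3, 1, 0, 1, 0, 0, 0, -2, 0, 0, 1, 0, 0, 0, 0, 0, 0, 1]}}

```text
time: 8.88
tcp_pos: [0.5928, -0.0064, 0.3688]
eef_rot: [-3.137, -0.005, 1.392]
contact_force: [-0.7, 3.2, 0.9]
opening: -0.002
```

```bash
python3 k2.py s9.png
```

```text
t 8.875 tip gb mm [ -0.17216897 -23.66892988] z 195.8023685826889 rot [-3.13721169 -0.00484323  1.39206122] F gb [-1.27110713  3.04724491] 0.8886239120989052 open -0.0024784565374023513
fix rotvec [-0.00437432 -0.00484921 -0.00272449]
(-5, -51) 181.0326170164916 522.2184009448633
(0, -40) 221.273487171579 515.5273619294192
(0, -45) 205.98003307856573 524.6439643759866
(0, -50) 190.70953827806989 533.9969492638573
(0, -55) 175.47132944952565 543.5865551837901
(5, -51) 194.3930433018619 549.8985714062229
(47, -51) 254.92103818002903 679.9880500756503
```

View pics/s9.png

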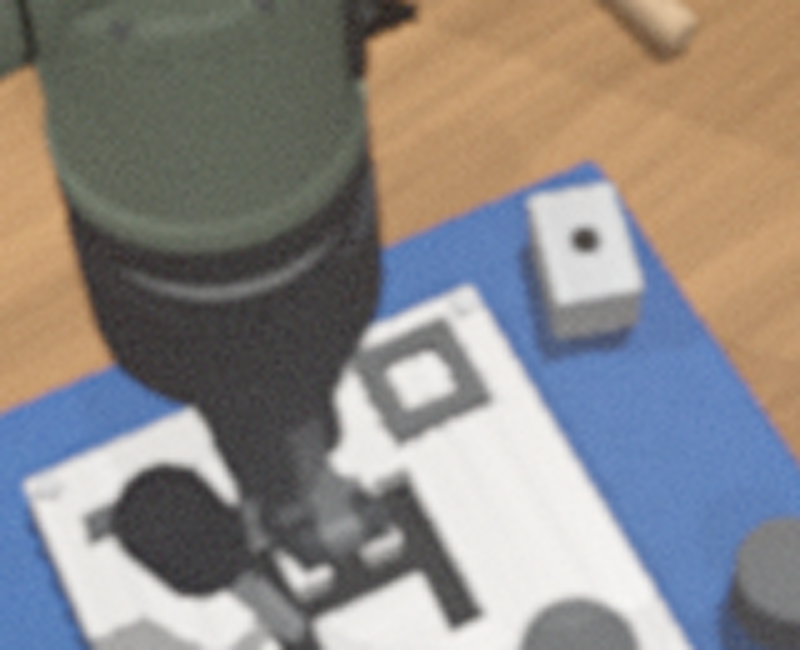

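Call:
{"op": "arm_command", "data": {"targets": [0, 0, 0, 20, 0, 0, 1, 0, 0, 0, 25, 0, -10, 1, 0, 0, 0, 0, -30, -30, 1, 0, 0, 0, 0, -40, -25, 1, 0, 0, 0.175, 0, -25, 0, 1, 0, 0, 0.175, 0, 0, 0, 1, 0, 0, 0.175, 0, 0, 0, 1, 0, 0, 0.175, 0, 0, 0, 1]}}

```text
time: 9.93
tcp_pos: [0.5064, 0.0605, 0.436]
eef_rot: [3.138, 0.003, 0.674]
contact_force: [-0.2, 0.2, 0.2]
opening: 0.003
```

Call:
{"op": "arm_command", "data": {"targets": [0, 0, 0.175, 0, 0, 0, 1, 0, 0, 0.175, 0, 0, 0, 1, 0, 0, 0.175, 0, 0, 0, 1, 0, 0, 0.175, 0, 0, 0, 1, 0, 0, 0.17, 0, 0, 0, 1, 0, 0, 0, 0, 0, 0, 1]}}

```text
time: 10.68
tcp_pos: [0.5073, 0.0639, 0.436]
eef_rot: [3.131, -0.005, -0.219]
contact_force: [0.3, 0.8, -0.3]
opening: -0.001
```

```bash
sed -i 's/^show(np.pi.2);/show(0);/' k.py; python3 k2.py s10.png
```

```text
t 10.675 tip gb mm [-95.18157051  27.99820881] z 262.98380903233164 rot [ 3.13132758 -0.00451702 -0.21947807] F gb [0.10072081 0.87173107] -0.3161327252214263 open -0.0010010013580580663
fix rotvec [ 0.01036164 -0.00429311 -0.0435008 ]
(-5, -51) 181.0326170164916 522.2184009448633
(0, -40) 221.273487171579 515.5273619294192
(0, -45) 205.98003307856573 524.6439643759866
(0, -50) 190.70953827806989 533.9969492638573
(0, -55) 175.47132944952565 543.5865551837901
(5, -51) 194.3930433018619 549.8985714062229
(47, -51) 254.92103818002903 679.9880500756503
```

View pics/s10.png

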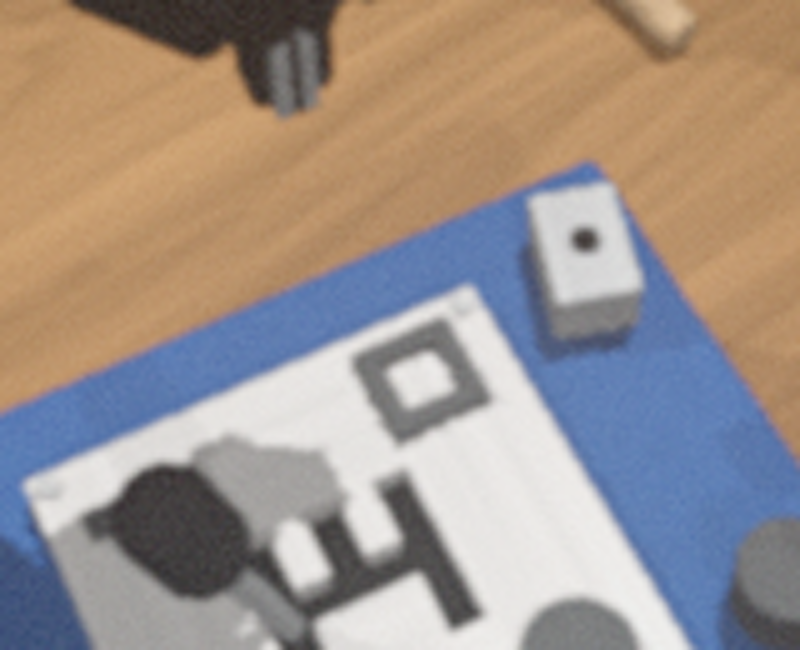

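Call:
{"op": "arm_command", "data": {"targets": [0.01, -0.004, -0.043, 0, 40, 0, 1, 0, 0, 0, 0, 38, 0, 1, 0, 0, 0, 0, 0, 25, 1, 0, 0, 0, 0, 0, 25, 1, 0, 0, 0, 0, 0, 20, 1, 0, 0, 0, 0, 0, 0, 1]}}

```text
time: 11.48
tcp_pos: [0.4928, -0.0139, 0.3653]
eef_rot: [3.139, -0.004, -0.156]
contact_force: [0.1, -0.6, 0.0]
opening: 0.0
```

```bash
python3 k.py|head -2
```

```text
t 11.475 tip gb mm [-95.84656926 -49.77646699] z 192.253136950937 rot [ 3.13899674 -0.00394278 -0.15578238] F gb [ 0.2044591  -0.56063958] 0.007449945164868771 open 0.0003918751712514477
fix rotvec [ 0.00255597 -0.00396888  0.02021246]
```

Call:
{"op": "arm_command", "data": {"targets": [0.002, -0.004, 0.02, 25, 1, 0, 1, 0, 0, 0, 20, 0, 0, 1, 0, 0, 0, 10, 0, 0, 1, 0, 0, 0, 6, 0, 0, 1, 0, 0, 0, 6, 0, 0, 1, 0, 0, 0, 6, 0, 0, 1, 0, 0, 0, 6, 0, 0, 1]}}

```text
time: 12.35
tcp_pos: [0.5722, -0.0276, 0.3697]
eef_rot: [3.14, -0.002, -0.169]
contact_force: [-2.3, 0.3, 2.5]
opening: 0.002
```

```bash
python3 k2.py s11.png|head -2
```

```text
t 12.35 tip gb mm [-15.65392944 -49.19102464] z 196.66505620268998 rot [ 3.14005896e+00 -1.85755667e-03 -1.69220394e-01] F gb [-2.32316959 -0.06105836] 2.5345939202689944 open 0.0018712193695584476
fix rotvec [ 0.00152739 -0.00186275  0.00677818]
```

View pics/s11.png

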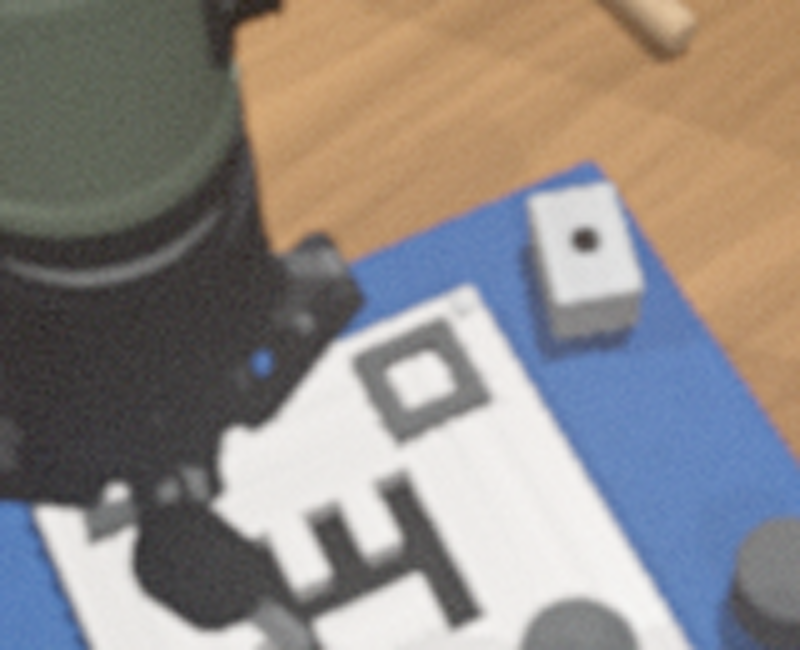

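Call:
{"op": "arm_command", "data": {"targets": [0, 0, 0.007, 5, 1, 2, 1, 0, 0, 0, 5, 1, 2, 1, 0, 0, 0, 5, 0, 2, 1, 0, 0, 0, 5, 0, 2, 1, 0, 0, 0, 4, 0, 2, 1]}}

```text
time: 13.02
tcp_pos: [0.5975, -0.0339, 0.3593]
eef_rot: [3.141, -0.003, -0.177]
contact_force: [-1.8, 0.4, 2.9]
opening: 0.001
```

```bash
python3 k2.py s12.png|head -2
```

```text
t 13.025 tip gb mm [ 10.45003184 -50.76007927] z 186.32333669720433 rot [ 3.14136983e+00 -2.53305166e-03 -1.76831341e-01] F gb [-1.87655647  0.05347152] 2.868208670014527 open 0.0012887483016750768
fix rotvec [ 0.00022388 -0.00253296 -0.00083162]
```

View pics/s12.png

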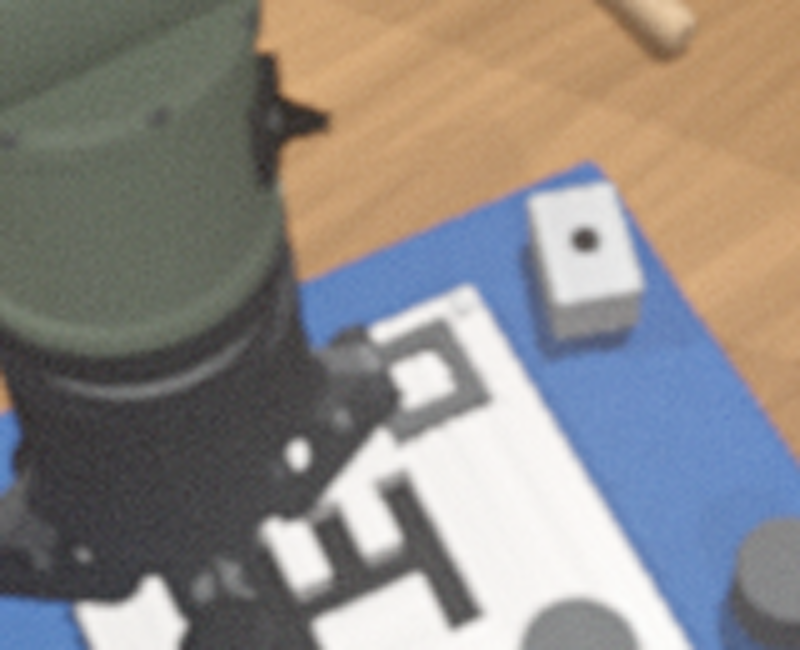

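Call:
{"op": "arm_command", "data": {"targets": [0, 0, 0, 4, 0, 1, 1, 0, 0, 0, 4, 0, 1, 1, 0, 0, 0, 3, 0, 1, 1]}}

```text
time: 13.45
tcp_pos: [0.606, -0.0354, 0.3574]
eef_rot: [3.141, 0.01, -0.177]
contact_force: [-13.2, 2.1, 14.9]
opening: -0.001
```

```bash
python3 k.py|head -2
```

```text
t 13.45 tip gb mm [ 16.9802113  -50.80200681] z 184.4091826623843 rot [ 3.1410165   0.00985139 -0.17670014] F gb [-13.32521254  -0.266362  ] 14.869914312878661 open -0.0011091749444662401
fix rotvec [ 0.0005727   0.00985159 -0.0006973 ]
```

Call:
{"op": "arm_command", "data": {"targets": [0, 0.005, 0, -8, 0, 0, 1, 0, 0, 0, -20, 0, 0, 1, 0, 0, 0, -40, 0, 0, 1, 0, 0, 0, -40, 0, -20, 1, 0, 0, 0, -40, -40, -40, 1, 0, 0, 0, 0, -60, 0, 1, 0, 0, 0, 0, 0, 0, 1]}}

```text
time: 14.32
tcp_pos: [0.479, 0.0865, 0.4143]
eef_rot: [-3.141, -0.006, -0.179]
contact_force: [0.2, -0.2, -0.1]
opening: 0.002
```

```bash
python3 k2.py s13.png; python3 -c "
from h import *
pic('top','t13.png',(310,80,490,230),4)"
```

```text
t 14.325 tip gb mm [-126.60795486   47.09531332] z 241.28838471819128 rot [-3.14118772 -0.00630554 -0.17856357] F gb [ 0.25228796 -0.1339756 ] -0.14731094722318702 open 0.001814533231482721
fix rotvec [-0.00039685 -0.00630606 -0.00256229]
(-5, -51) 181.0326170164916 522.2184009448633
(0, -40) 221.273487171579 515.5273619294192
(0, -45) 205.98003307856573 524.6439643759866
(0, -50) 190.70953827806989 533.9969492638573
(0, -55) 175.47132944952565 543.5865551837901
(5, -51) 194.3930433018619 549.8985714062229
(47, -51) 254.92103818002903 679.9880500756503
```

View pics/s13.png

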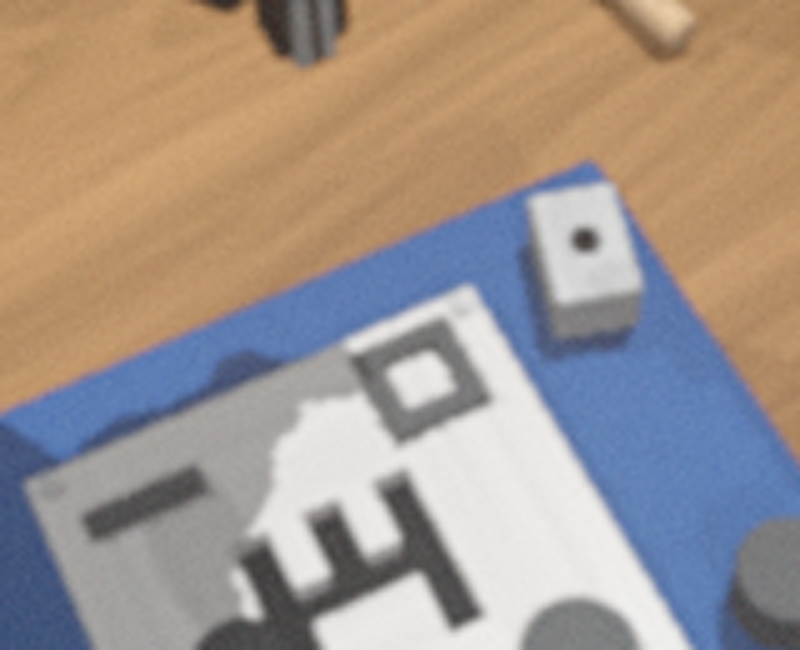

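View pics/t13.png

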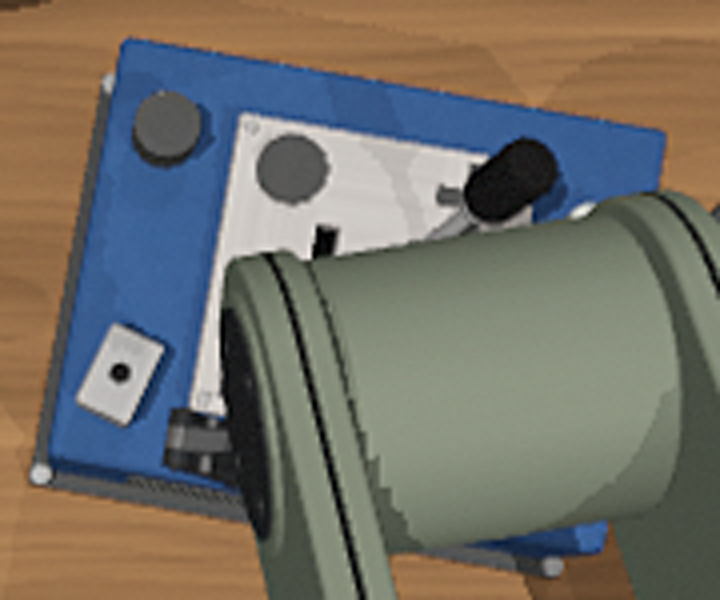

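Run:
```python
from h import *
from rig import cams
from scipy.spatial import ConvexHull
im=[];
for n,box in(("scene",(220,260,340,380)),("top",(400,90,480,150))):
    p=cams.camera_params(n);I,_=cams.get_image(n);f=6
    I=cv2.resize(np.ascontiguousarray(I[box[1]:box[3],box[0]:box[2],::-1]),None,fx=f,fy=f,interpolation=cv2.INTER_CUBIC)
    for x,col in((37,(0,0,255)),(42,(0,255,255)),(47,(0,255,0))):
        k=np.array([*(RM@[x/1e3,-.052]),0]);k[2]=np.sqrt(.19**2-k[:2]@k[:2]);a=k/np.linalg.norm(k)
        c=np.array([*O,.025])+k;b1=np.cross(a,[1,0,0]);b1/=np.linalg.norm(b1);b2=np.cross(a,b1)
        pts=[]
        for h in(-.022,.022):
            for t in np.linspace(0,6.28,60):
                u,v=proj(p,c+a*h+.016*(b1*np.cos(t)+b2*np.sin(t)));pts.append([(u-box[0]+.5)*f-.5,(v-box[1]+.5)*f-.5])
        pts=np.array(pts,np.float32);h=cv2.convexHull(pts).astype(int);cv2.polylines(I,[h],True,col,1)
    cv2.imwrite(f"pics/fit_{n}.png",I)
```

View pics/fit_scene.png

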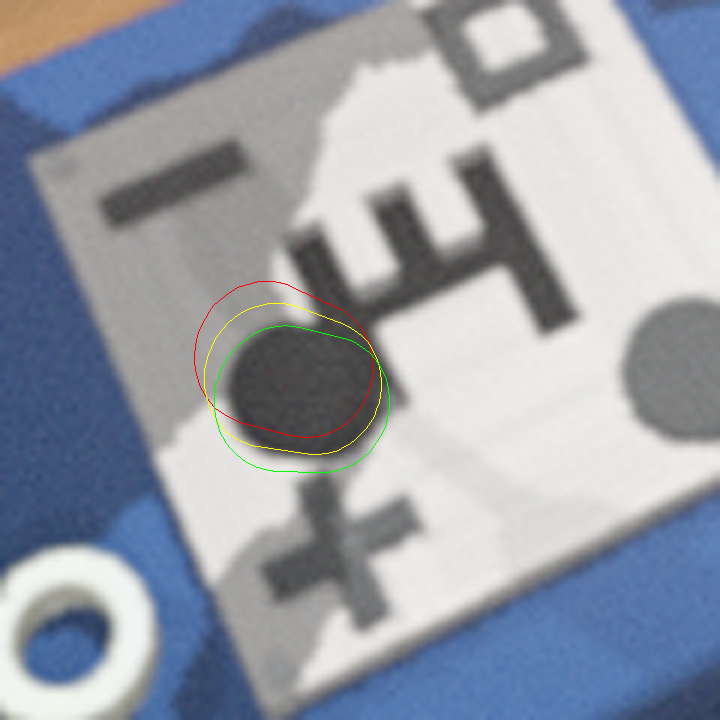

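View pics/fit_top.png

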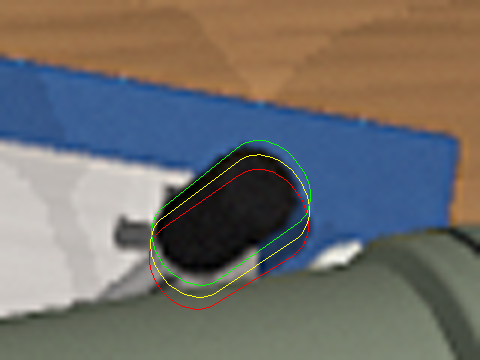

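Run:
```python
from h import *
show()
pic("scene","s14.png")
a=cv2.imread("pics/scene0.png");b=cv2.imread("pics/s14.png")
cv2.imwrite("pics/cmp.png",np.hstack([cv2.resize(i[330:400,190:290],None,fx=4,fy=4) for i in(a,b)]))
```

```text
t 14.525 tip gb mm [-126.48284383   43.31458955] z 240.65078515965243 rot [ 3.13999129 -0.00376362 -0.18416566] F gb [0.60179566 0.60166212] 0.34247662785864813 open 0.001193904393298395
fix rotvec [ 0.00161672 -0.00375706 -0.00816866]
```

View pics/cmp.png

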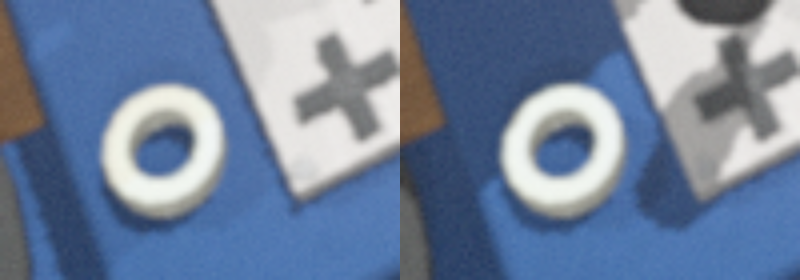

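View pics/s14.png

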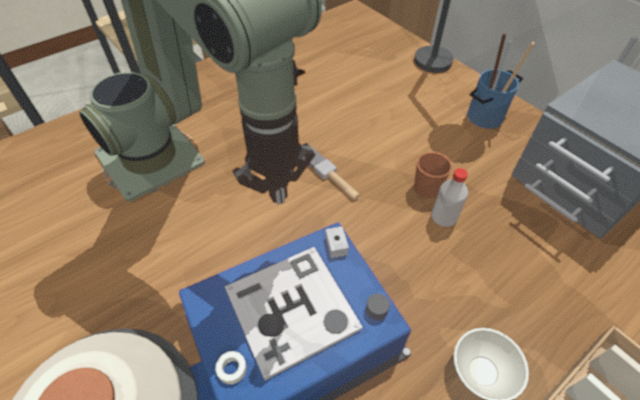

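The ring has not moved, and the block, disc weight, cup, bottle and brush are in their original places. The knob is over the cross gear at about (270,325), and the hand is clear. I'm handing in.

```bash
python3 -c "
from rig import robot
print(robot.hand_in())"
```

```text
the job is handed in; nothing more can be done
None
```

The lever is in the cross-badge gear (gearbox +x, −y), and I handed the job in at about 14.5 s. With closed fingers I pushed the knob out of Off, sideways along the channel to the −y end, then forward into the slot. I backed off and turned the hand between pushes and never gripped the lever.

- **Pushing force:** contact stayed at about 2–5 N while the lever was moving. It rose to about 13 N sideways and 15 N vertically at the end of the slot, which I took as the stop.
- **Lever home:** the two cameras put the knob 45.5 mm and 47 mm forward of centre, where home is about 47 mm. The two readings differ by about 1.5 mm. I did not push a second time to check.
- **Hand and surroundings:** the hand is about 170 mm from the knob with no contact force, and the other objects look unmoved in the pictures.

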